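# Unclip the T-handle from the key machine's clamp bed

### The arm

A 6-joint arm with a two-finger parallel gripper is mounted at the origin on the work surface. World frame = base frame: x ahead of the robot, y to its left, z up, the work surface at z = 0. Lengths are in mm, angles in degrees, forces in N, time in s.
With the tool pointing down it reaches from about 350 to 850 mm from the base axis. Payload 8.1 kg.
Tool frame: the origin (TCP) lies midway between the tips of the shut fingers; the grasp point (between the pads) lies 19 mm behind it (r.pinch_z is the distance from the TCP to the grasp point, in mm); z points along the fingers, y is the line along which they close (so a half turn about z gives the same grasp; the last joint's range is limited). The gripper opens to 85 mm and grips with 20 to 120 N. Pads are 22 mm wide; open, the fingers measure 114 mm over their backs; the gripper's body (76 mm by 85 mm) begins 54 mm behind the grasp point. The pads swing forward as they close: fully open they stand 13 mm farther back than shut.
Start: joints at [-73.19, 7.471, 85.268, -0, 87.261, -4.893], TCP at [221.903, -557.462, 231.292] pointing down, gripper open.
Joint ranges: [-169.43, 169.43], [-51.17, 129.36], [1.28, 143.12], [-76.62, 256.62], [0, 156.53], [-152.29, 152.29]. Speed limits (degrees/s): [136.94, 136.94, 159.86, 180, 180, 180].

### API

Orientations are given as [roll, pitch, yaw] about the fixed x, y, z axes, in that order (R = Rz(yaw) Ry(pitch) Rx(roll)).
In Python, from bench import sensors, optics, job, r gives the robot as it stands.
- The arm moves only by the tool play_rows, never from a script. Its argument "motion" is a list that holds one entry, the list of rows, each a list of 6 numbers: the shift along the tool's x, y, z in cm, then the turn, a rotation vector about the tool's x, y, z in degrees. In form: [[[x, y, z, ax, ay, az], ...]]. A call has 1 to 5 rows; each row is the pose to reach, as a shift and turn from the pose commanded when the call began, along the tool's axes at that moment; what a row does not reach only later rows make up. A row lasts 1/10 s, in which the tool goes at most 50 mm and 8.59 degrees, less where a joint would pass 70% of its speed; a pose out of reach is approached as far as the arm can. A call with a gripper value outside its range is refused whole. "jaw" is the opening, from 0 (shut) to 1 (fully open), set as the call begins (left out, the last holds). The fingers move at their own pace and stop on an object; "squeeze" is the grip in N (left out, the last holds). Time passes only in rows, so rows that repeat a pose let the fingers close. It gives the time, the measured TCP pose, the force, the opening and the grip force at its end, in the units of the state.
- sensors.sense(): the state, without advancing time (a new reading comes with each control period).
- optics.snapshot(name): name is "side" or "top"; returns a dict with "pixels" (384x512x3 uint8, red, green, blue), "mtx" (3x3 intrinsics, pixels), "R" (3x3) and "t" (3): a world point X has camera coordinates R X + t. Camera axes: x right, y down, z forward; pixel columns grow to the right and rows downward; lengths in mm; the calibration is good to about 2 mm. A picture is of the moment at which its call begins. There is no depth.
- job.hand_in(): hands the job in; it is judged then, once.
The state is a dict: "time": time; "joint_pos": joint angles; "qd": joint speeds; "joint_efforts": joint torques, N m; "tool_pos": TCP position; "tcp_rot": TCP orientation; "ft_force": force on the tool from outside, world axes, zero at the start; "wrist_torque": the same for the moment, N m; "finger_gap": finger opening in mm; "grip_force": force on a finger pad.
Only numpy, scipy, OpenCV 4.12 (cv2) and the standard library are available. Lean on these libraries where they do the work, as an engineer would, in place of code of your own. Each camera call takes 0.05 s, during which the arm holds its last target. There are 200 camera calls.

### The job

Take the T-shaped handle off the key machine's clamp bed: squeeze in the release button on its side and, keeping it pressed, pull the handle straight up off its stud. Stand it upright on the floor of the empty bay of the parts tray and let go, leaving the domed handle clipped where it is.

Things in the scene. Friction and masses are not known exactly. Their poses are not given: they have to be found in the camera images.
- tee_mid (a point): T-handle to take off: black square post 34 x 34 x 64 mm, round crossbar 70 x 18 mm along its y on top, 82 mm high in all, 0.14-0.22 kg; one of three in a row along y, 82 mm apart, on a cream bed 45 mm high. Point: on the post's axis, 52 mm above its underside, level with the button. z up, x towards the button side (other side flat, 17 mm from axis). Clear of its stud after 32 mm straight up.
- tee_button (a joint): T-handle's release button: steel square 16 x 16 mm on the post's +x side, face 24 mm from the axis, 7 mm proud. 0 = out, 0.006 m = fully in (1 mm proud); spring 2.4 N at first, 8 N fully in; springs back. Squeezed between fingers against the opposite side (15 to 30 N) it stays in; the latch frees the handle beyond 0.0045 m and holds it otherwise.
- tray_bay (a point): Centre of the empty bay's inner floor, 4 mm above the table, in a fixed aluminium tray 120 x 190 x 24 mm (x, y, z); walls and divider 4 mm thick, 24 mm high. Bay 112 mm (x) by 89 mm (y) inside; axes are the tray's. A brass padlock, 18 mm high, lies in the other bay, on the -y side.
- dome_mid (a point): Bystander on the same bed: same square post and button, but a low round dome on top, 83 mm high. Point: on its axis, 52 mm above its underside. It stays clipped. The row's third handle, a ball 82 mm high on a round steel base, is screwed tight and has no button.
There are look-alikes about, which are no part of the job. Leave any blue or green look-alike of the part that bears tee_mid alone.

How it is judged (in metres and radians):
On the way, in this order (a step that is already met when the one before it is completed fails the run):
1. the release button is pressed in while the handle is still on its stud (value of joint tee_button above 0.004 m and distance of tee_mid from where it was at the start of the episode below 0.02 m), for 0.1 s.
2. the handle is pulled up off the stud with the button held in (value of joint tee_button above 0.004 m and height (world z) of tee_mid above 0.127 m), for 0.1 s.
At the end, for the whole second after the job is handed in: The T-handle stands upright (within 10 degrees) and at rest on the floor of the tray's empty bay, its axis within 45 mm (tray x) and 35 mm (tray y) of the bay's centre, its button-height point 45 to 58 mm above the bay's floor; the domed handle is still clipped on, within 15 mm of where it was (x of tee_mid in the frame of tray_bay between -0.045 and 0.045 m and y of tee_mid in the frame of tray_bay between -0.035 and 0.035 m and z of tee_mid in the frame of tray_bay between 0.045 and 0.058 m and angle between tee_mid's own z axis and vertical below 0.17 rad and linear speed of tee below 0.02 m/s and distance of dome_mid from where it was at the start of the episode below 0.015 m); the robot touches nothing.
It fails at once if the domed handle is moved by more than 15 mm (distance of dome_mid from where it was at the start of the episode above 0.015 m).
It also fails if it takes over 38 s, if anything falls off the work surface, if the arm or the gripper's body presses on something with over 40 N, if the wrist force passes 120 N, or if a joint passes its speed limit or range.

## Working session

There is one attempt and no reset: what is moved stays moved. The work goes in short steps, Python scripts to look and compute and a tool call to move; the robot and the scene stay as the last step left them, time stands still between calls to the robot, and variables do not carry over. Pictures are saved under pics/ and viewed, at most 10 in all, crops included, and the job is handed in when it is done.

Besides the shell and the picture viewer there is one more tool, called in YAML: its name, and indented under it one key for each argument. play_rows: Moves the arm, as the interface text tells. Its arguments: {"type":"object","properties":{"motion":{"type":"array","items":{"type":"array","items":{"type":"array","items":{"type":"number"}}}},"jaw":{"type":"number"},"squeeze":{"type":"number"}},"required":["motion"]}

```bash
mkdir -p pics; python3 - <<'E'
from bench import sensors, optics, r
import cv2,numpy as np,pickle
s=sensors.sense();print({k:np.round(v,2) for k,v in s.items()}, r.pinch_z)
d={}
for n in("top","side"):
    d[n]=optics.snapshot(n);cv2.imwrite(f"pics/{n}0.png",d[n]["pixels"][:,:,::-1])
    print(n,np.round(-d[n]["R"].T@d[n]["t"]),d[n]["mtx"][0,0])
pickle.dump(d,open("d0.pkl","wb"))
E
```

```text
{'time': np.float64(0.0), 'joint_pos': array([-73.19,   7.51,  85.33,   0.  ,  87.26,  -4.89]), 'qd': array([ 0.02,  0.02,  0.07, -0.1 ,  0.1 ,  0.  ]), 'joint_efforts': array([ 0.000e+00, -5.694e+01, -5.006e+01, -0.000e+00,  1.000e-02,
       -0.000e+00]), 'tool_pos': array([ 221.75, -556.92,  230.25]), 'tcp_rot': array([-1.799e+02, -1.000e-02,  2.170e+01]), 'ft_force': array([ 0.12, -0.06, -1.14]), 'wrist_torque': array([ 0.02, -0.01,  0.01]), 'grip_force': np.float64(0.0), 'finger_gap': np.float64(85.5)} 18.700000000000003
top [477. -13. 884.] 395.0942675442483
side [194. 497. 642.] 404.9278343675536
```

View pics/top0.png

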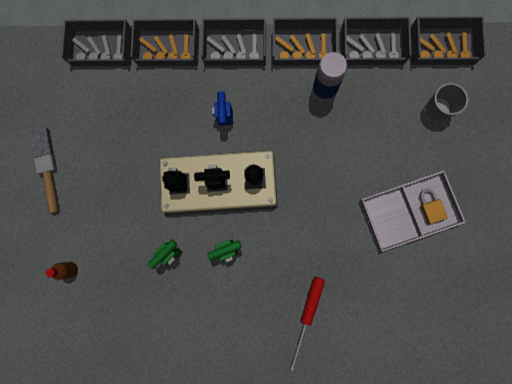

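View pics/side0.png

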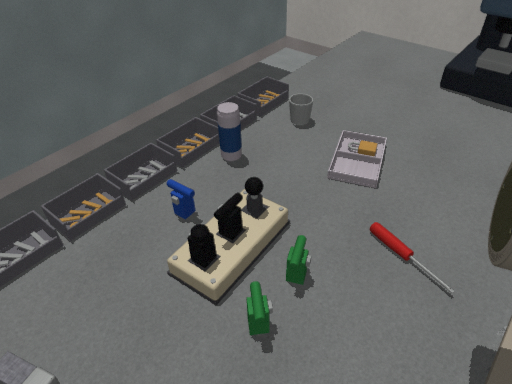

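The top view shows the cream bed around (217,182), with the T-handle's crossbar at (212,177), the dome at (176,181) and the ball at (254,175). The tray is at (412,211) with its empty bay on the left, around (390,218). Next I'll enlarge the bed and measure the tray and bed.

```bash
cat >u.py <<'E'
import numpy as np,cv2
def ray(c,uv,z):
    o=-c["R"].T@c["t"]; v=c["R"].T@np.linalg.inv(c["mtx"])@[uv[0],uv[1],1]
    return o+v*(z-o[2])/v[2]
def proj(c,X):
    p=c["mtx"]@(c["R"]@np.array(X,float)+c["t"]); return p[:2]/p[2]
def tri(c1,u1,c2,u2):
    A=[];b=[]
    for c,u in((c1,u1),(c2,u2)):
        o=-c["R"].T@c["t"]; v=c["R"].T@np.linalg.inv(c["mtx"])@[u[0],u[1],1]; v/=np.linalg.norm(v)
        P=np.eye(3)-np.outer(v,v); A.append(P); b.append(P@o)
    return np.linalg.lstsq(np.vstack(A),np.hstack(b),rcond=None)[0]
E
python3 - <<'E'
import pickle;from u import *
d=pickle.load(open("d0.pkl","rb"));t=d["top"];s=d["side"]
g=lambda im:np.uint8(255*(im/255.)**.45)
a=cv2.resize(g(t["pixels"][140:225,150:285]),None,fx=5.5,fy=5.5,interpolation=cv2.INTER_CUBIC)
b=cv2.resize(g(s["pixels"][165:295,160:300]),None,fx=4.5,fy=4.5,interpolation=cv2.INTER_CUBIC)
cv2.imwrite("pics/a.png",a[:,:,::-1]);cv2.imwrite("pics/b.png",b[:,:,::-1])
im=cv2.cvtColor(t["pixels"],cv2.COLOR_RGB2HSV)
m=cv2.inRange(im,(15,40,110),(40,160,255));m[:, :150]=0;m[:140]=0;m[225:]=0;m[:,290:]=0
m=cv2.morphologyEx(m,cv2.MORPH_CLOSE,np.ones((3,3)))
c=max(cv2.findContours(m,0,2)[0],key=cv2.contourArea);R=cv2.minAreaRect(c)
P=np.array([ray(t,q,45)for q in cv2.boxPoints(R)]);print("bed",R,P.round(1),P.mean(0))
px=t["pixels"].astype(int);m=np.uint8(px.min(2)>105)*255;m[:, :340]=0;m[:160]=0;m[265:]=0
m=cv2.morphologyEx(m,cv2.MORPH_CLOSE,np.ones((5,5)))
c=max(cv2.findContours(m,0,2)[0],key=cv2.contourArea);R=cv2.minAreaRect(c)
P=np.array([ray(t,q,24)for q in cv2.boxPoints(R)]);print("tray",R,P.round(1),P.mean(0),np.linalg.norm(P[1]-P[0]),np.linalg.norm(P[2]-P[1]))
cv2.imwrite("pics/c.png",cv2.resize(g(t["pixels"][165:260,350:475]),None,fx=5,fy=5)[:,:,::-1])
E
```

```text
bed ((216.76553344726562, 180.98231506347656), (53.28171920776367, 114.74527740478516), 86.18592071533203) [[647.1 238.3  45. ]
 [665.3 -11.4  45. ]
 [550.  -19.9  45. ]
 [531.1 225.3  45. ]] [598.37158512 108.0794175   45.        ]
tray ((413.3707275390625, 210.19622802734375), (57.00334167480469, 89.80880737304688), 70.76932525634766) [[ 565.9 -205.5   24. ]
 [ 632.  -388.9   24. ]
 [ 516.1 -422.6   24. ]
 [ 451.4 -242.7   24. ]] [ 541.36319537 -314.93780968   24.        ] 194.93967346641412 120.73172977062659
```

View pics/a.png

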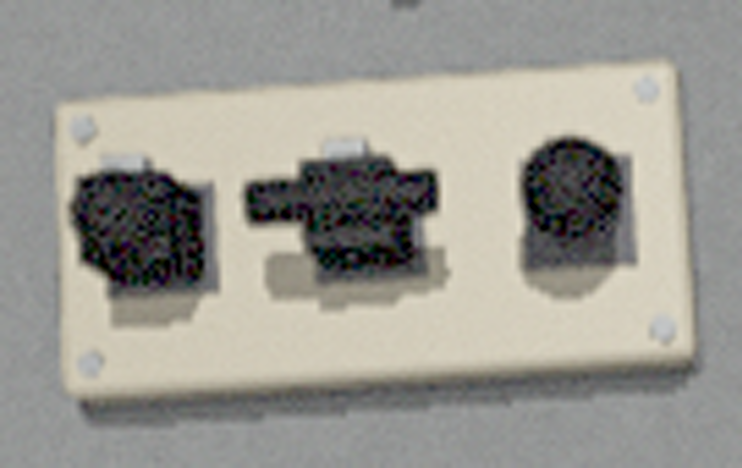

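View pics/b.png

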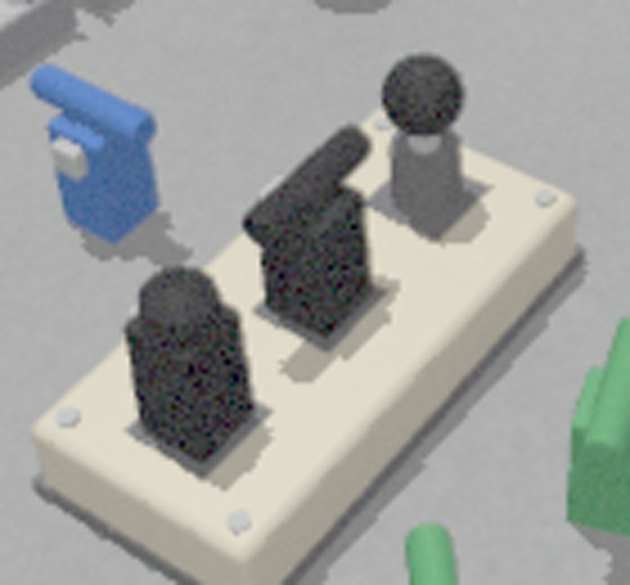

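Both crops show the button on the tee's far (+x) side at crop (345,148). The crossbar ends are at crop (245,203) and (438,191) in the top view, and (255,225) and (358,138) in the side view. Next I'll triangulate the tee and view the tray crop mask.

```bash
python3 - <<'E'
import pickle;from u import *
d=pickle.load(open("d0.pkl","rb"));t=d["top"];s=d["side"]
T=lambda x,y:(150+x/5.5-.4,140+y/5.5-.4);S=lambda x,y:(160+x/4.5-.4,165+y/4.5-.4)
for z in(118,):
  for c,e in((t,[T(245,203),T(438,191)]),(s,[S(255,225),S(358,138)])):
    p=[ray(c,q,z) for q in e];v=p[0]-p[1];print(np.round(p,1),"mid",(p[0]+p[1])/2,"len",np.linalg.norm(v),"yaw",np.degrees(np.arctan2(-v[0],v[1])))
print("tri mid",tri(t,np.mean([T(245,203),T(438,191)],0),s,np.mean([S(255,225),S(358,138)],0)))
print("button",ray(t,T(345,148),97))
# dark blob of post foot in top view; bolts
b=[ray(t,T(*q),47) for q in((83,130),(646,89),(90,362),(662,328))];print(np.round(b,1),np.mean(b,0))
b=[ray(s,S(*q),47) for q in((67,416),(238,521),(545,198))];print(np.round(b,1))
# tray corners (side) check via bright mask
px=s["pixels"].astype(int);m=np.uint8(px.min(2)>105)*255;m[:,:325]=0;m[:125]=0;m[190:]=0;m[:,392:]=0
m=cv2.morphologyEx(m,cv2.MORPH_CLOSE,np.ones((7,7)))
c=max(cv2.findContours(m,0,2)[0],key=cv2.contourArea)
q=cv2.approxPolyDP(c,6,True)[:,0];print(q,np.round([ray(s,x,24) for x in q.astype(float)],1))
E
```

```text
[[596.  142.1 118. ]
 [600.8  72.7 118. ]] mid [598.40908493 107.41027992 118.        ] len 69.59977832964813 yaw 3.9878311753864124
[[596.5 140.7 118. ]
 [598.5  74.5 118. ]] mid [597.47595278 107.62006824 118.        ] len 66.18544742146175 yaw 1.7638049491943244
tri mid [598.54761085 107.5174479  116.68410448]
button [620.05794317 109.86457558  97.        ]
[[ 6.357e+02  2.219e+02  4.700e+01]
 [ 6.533e+02 -3.000e-01  4.700e+01]
 [ 5.439e+02  2.152e+02  4.700e+01]
 [ 5.593e+02 -7.400e+00  4.700e+01]] [598.05040304 107.33997004  47.        ]
[[634.1 223.9  47. ]
 [540.7 217.3  47. ]
 [556.3  -5.5  47. ]]
[[325 125]
 [325 189]
 [391 189]
 [391 125]] [[ 676.5 -373.3   24. ]
 [ 529.4 -140.4   24. ]
 [ 410.7 -233.9   24. ]
 [ 531.1 -485.8   24. ]]
```

View pics/c.png

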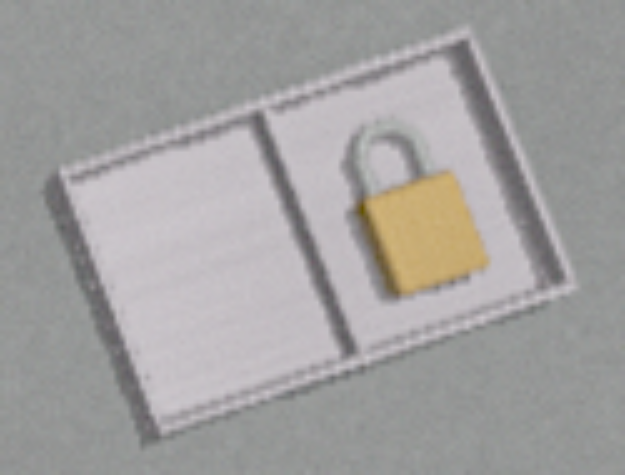

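The tray crop shows the empty bay spanning crop (62,170)–(350,432), with nothing in it. The tee is at about (598.3, 107.4) with yaw 4.2°. I'll turn the tool to yaw 94.2 first, then move over it.

play_rows:
  motion:
    - [[0,0,0,0,0,-7.3],[0,0,0,0,0,-14.5],[0,0,0,0,0,-21.8],[0,0,0,0,0,-29],[0,0,0,0,0,-36.3]]
  jaw: 1
  squeeze: 25

```text
time: 0.6
tool_pos: [221.8, -557.1, 230.6]
tcp_rot: [-180.0, -0.0, 58.3]
ft_force: [0.5, -0.5, 0.7]
finger_gap: 85.7
grip_force: 0.0
```

play_rows:
  motion:
    - [[0,0,0,0,0,-7.3],[0,0,0,0,0,-14.5],[0,0,0,0,0,-21.8],[0,0,0,0,0,-29],[0,0,0,0,0,-36.3]]

```text
time: 1.1
tool_pos: [221.8, -557.1, 230.6]
tcp_rot: [-180.0, -0.1, 94.6]
ft_force: [0.9, 0.4, -0.4]
finger_gap: 85.5
grip_force: 0.0
```

play_rows:
  motion:
    - [[3.2,2.1,0,0,0,0],[6.4,4.2,0,0,0,0],[9.6,6.4,0,0,0,0],[12.7,8.5,0,0,0,0],[15.9,10.6,0,0,0,0]]

```text
time: 1.6
tool_pos: [316.0, -389.4, 230.8]
tcp_rot: [-180.0, -0.0, 94.3]
ft_force: [1.5, 0.1, 0.8]
finger_gap: 85.3
grip_force: 0.0
```

play_rows:
  motion:
    - [[3.2,2.1,0,0,0,0],[6.4,4.2,0,0,0,0],[9.6,6.4,0,0,0,0],[12.7,8.5,0,0,0,0],[15.9,10.6,0,0,0,0]]

```text
time: 2.1
tool_pos: [409.8, -222.9, 231.0]
tcp_rot: [-180.0, -0.0, 94.3]
ft_force: [0.1, -0.1, -0.2]
finger_gap: 85.5
grip_force: 0.0
```

play_rows:
  motion:
    - [[3.2,2.1,0,0,0,0],[6.4,4.2,0,0,0,0],[9.6,6.4,0,0,0,0],[12.7,8.5,0,0,0,0],[15.9,10.6,0,0,0,0]]

```text
time: 2.6
tool_pos: [503.5, -56.4, 230.9]
tcp_rot: [-180.0, -0.0, 94.3]
ft_force: [0.1, -0.6, 0.2]
finger_gap: 85.4
grip_force: 0.0
```

play_rows:
  motion:
    - [[3.2,2.1,0,0,0,0],[6.4,4.2,0,0,0,0],[9.6,6.4,0,0,0,0],[12.7,8.5,0,0,0,0],[15.9,10.6,0,0,0,0]]

```text
time: 3.1
tool_pos: [597.3, 110.0, 230.7]
tcp_rot: [-179.9, 0.0, 94.3]
ft_force: [1.6, 0.0, -0.3]
finger_gap: 85.6
grip_force: 0.0
```

play_rows:
  motion:
    - [[0,0,0,0,0,0],[0,0,0,0,0,0],[0,0,0,0,0,0]]

```text
time: 3.4
tool_pos: [596.6, 107.9, 230.9]
tcp_rot: [-179.9, 0.0, 94.3]
ft_force: [0.0, -0.4, 0.3]
finger_gap: 85.4
grip_force: 0.0
```

play_rows:
  motion:
    - [[0,0.2,4,0,0,0],[0,0.2,8,0,0,0],[0,0.2,10,0,0,0],[0,0.2,11,0,0,0],[0,0.2,11,0,0,0]]

```text
time: 3.9
tool_pos: [597.9, 107.7, 120.1]
tcp_rot: [-179.9, 0.0, 94.2]
ft_force: [0.1, -0.4, 0.4]
finger_gap: 85.6
grip_force: 0.0
```

```bash
python3 - <<'E'
from bench import optics;from u import *
g=lambda im:np.uint8(255*(im/255.)**.45)
c=optics.snapshot("side");a=cv2.resize(g(c["pixels"][130:295,150:310]),None,fx=3.6,fy=3.6)
b=cv2.resize(g(optics.snapshot("top")["pixels"][140:225,150:285]),(0,0),fx=3,fy=3)
cv2.imwrite("pics/e.png",a[:,:,::-1])
E
```

```text
(no output)
```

View pics/e.png

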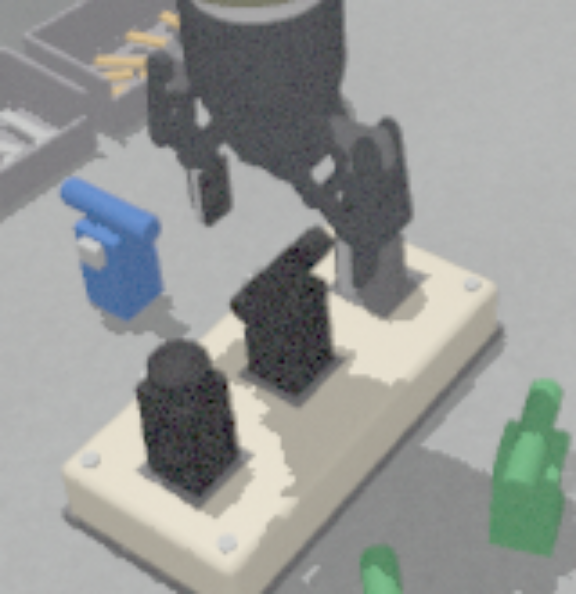

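The open fingers, at crop (210,200) and (365,260), straddle the tee's crossbar near (285,265), with its neighbours clear. I'll descend and squeeze.

play_rows:
  motion:
    - [[0,0.1,1.5,0,0,0],[0,0.1,3,0,0,0],[0,0.1,4,0,0,0],[0,0.1,4.5,0,0,0],[0,0.1,4.5,0,0,0]]

```text
time: 4.5
tool_pos: [598.9, 108.8, 74.6]
tcp_rot: [-179.8, 0.0, 94.3]
ft_force: [-0.0, 1.1, 0.9]
finger_gap: 85.5
grip_force: 0.0
```

play_rows:
  motion:
    - [[0,0,0,0,0,0],[0,0,0,0,0,0],[0,0,0,0,0,0],[0,0,0,0,0,0],[0,0,0,0,0,0]]
  jaw: 0
  squeeze: 25

```text
time: 5.0
tool_pos: [600.0, 108.8, 77.4]
tcp_rot: [180.0, 0.0, 94.3]
ft_force: [-5.5, -0.4, 5.8]
finger_gap: 33.5
grip_force: 25.7
```

play_rows:
  motion:
    - [[0,0,0,0,0,0],[0,0,0,0,0,0],[0,0,0,0,0,0],[0,0,0,0,0,0],[0,0,0,0,0,0]]

```text
time: 5.5
tool_pos: [600.0, 108.8, 77.4]
tcp_rot: [180.0, 0.0, 94.3]
ft_force: [-5.6, -1.0, 6.0]
finger_gap: 34.2
grip_force: 25.6
```

Gap is 34 mm, so the button is fully in. Lifting.

play_rows:
  motion:
    - [[0,0,-0.7,0,0,0],[0,0,-1.4,0,0,0],[0,0,-2.1,0,0,0],[0,0,-2.8,0,0,0],[0,0,-3.5,0,0,0]]

```text
time: 6.0
tool_pos: [600.1, 108.8, 112.1]
tcp_rot: [180.0, -0.0, 94.3]
ft_force: [-0.4, 0.1, -1.6]
finger_gap: 33.5
grip_force: 26.5
```

play_rows:
  motion:
    - [[0,0,-1,0,0,0],[0,0,-2,0,0,0],[0,0,-3,0,0,0],[0,0,-4,0,0,0],[0,0,-5,0,0,0]]

```text
time: 6.5
tool_pos: [600.0, 108.8, 162.3]
tcp_rot: [180.0, -0.0, 94.3]
ft_force: [0.2, 0.2, -2.3]
finger_gap: 33.8
grip_force: 26.5
```

```bash
python3 - <<'E'
from bench import optics;from u import *
g=lambda im:np.uint8(255*(im/255.)**.45)
c=optics.snapshot("side");a=cv2.resize(g(c["pixels"][130:295,150:310]),None,fx=3.6,fy=3.6)
cv2.imwrite("pics/f.png",a[:,:,::-1])
E
```

```text
(no output)
```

View pics/f.png

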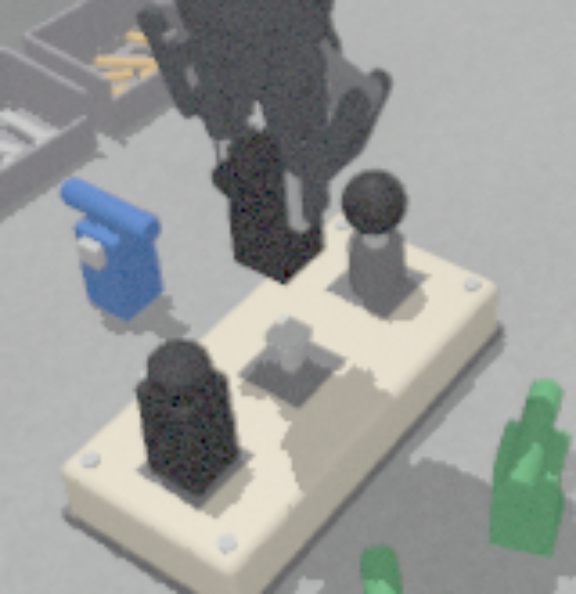

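The handle hangs upright, clear of the bare stud at crop (290,345), and the dome is still clipped. Carrying it to the bay.

play_rows:
  motion:
    - [[0,0,-1,0,0,0],[0,0,-2,0,0,0],[-1,-0.3,-3,0,0,0],[-3,-0.8,-4,0,0,0],[-5.5,-1.5,-4,0,0,0]]

```text
time: 7.05
tool_pos: [590.0, 52.3, 203.8]
tcp_rot: [179.8, 0.0, 94.4]
ft_force: [1.2, -0.8, -1.6]
finger_gap: 33.8
grip_force: 26.6
```

play_rows:
  motion:
    - [[-2.8,-0.8,0,0,0,0],[-5.6,-1.6,0,0,0,0],[-8.4,-2.4,0,0,0,0],[-11.2,-3.2,0,0,0,0],[-14,-4,0,0,0,0]]

```text
time: 7.55
tool_pos: [559.1, -91.6, 201.9]
tcp_rot: [180.0, 0.0, 94.3]
ft_force: [-0.5, -1.1, -2.1]
finger_gap: 33.7
grip_force: 26.6
```

play_rows:
  motion:
    - [[-2.8,-0.8,0,0,0,0],[-5.6,-1.6,0,0,0,0],[-8.4,-2.4,0,0,0,0],[-11.2,-3.2,0,0,0,0],[-14,-4,0,0,0,0]]

```text
time: 8.05
tool_pos: [529.6, -234.1, 201.9]
tcp_rot: [180.0, 0.0, 94.3]
ft_force: [0.6, 0.4, -1.8]
finger_gap: 33.7
grip_force: 26.6
```

play_rows:
  motion:
    - [[-2,-0.4,0,0,0,0],[-3,-0.6,0,0,0,0],[-3.6,-0.7,0,0,0,0],[-3.8,-0.8,0,0,0,0],[-3.8,-0.8,0,0,0,0]]

```text
time: 8.55
tool_pos: [525.3, -270.4, 201.3]
tcp_rot: [-180.0, -0.0, 94.3]
ft_force: [-0.3, 0.5, -2.1]
finger_gap: 33.7
grip_force: 26.6
```

```bash
python3 - <<'E'
import pickle;from u import *;from bench import sensors
t=pickle.load(open("d0.pkl","rb"))["top"]
p=[ray(t,(350+x/5-.4,165+y/5-.4),24) for x,y in((62,170),(262,108),(350,355),(160,432))]
print(np.round(p,1),np.mean(p,0))
s=sensors.sense();print(s["tool_pos"],s["tcp_rot"],s["finger_gap"])
E
```

```text
[[ 564.8 -206.4   24. ]
 [ 592.6 -292.7   24. ]
 [ 486.8 -326.1   24. ]
 [ 453.3 -245.3   24. ]] [ 524.36440188 -267.63719455   24.        ]
[ 525.31835047 -270.4059379   201.32333036] [-1.79998106e+02 -1.65865047e-02  9.43284173e+01] 33.73545077066628
```

play_rows:
  motion:
    - [[0,0,3,0,0,0],[0,0,6.5,0,0,0],[0,0,10,0,0,0],[0,0,12.5,0,0,0],[0,0,14.5,0,0,0]]

```text
time: 9.05
tool_pos: [524.6, -269.1, 54.1]
tcp_rot: [-179.9, -0.1, 94.4]
ft_force: [0.2, 0.4, -1.5]
finger_gap: 33.6
grip_force: 26.6
```

play_rows:
  motion:
    - [[0,0,0.6,0,0,0],[0,0,1.0,0,0,0],[0,0,1.3,0,0,0],[0,0,1.5,0,0,0],[0,0,1.5,0,0,0]]

```text
time: 9.55
tool_pos: [525.8, -271.2, 42.1]
tcp_rot: [179.9, 0.0, 94.3]
ft_force: [0.7, -0.1, -2.1]
finger_gap: 33.9
grip_force: 26.6
```

play_rows:
  motion:
    - [[0,0,0.2,0,0,0],[0,0,0.4,0,0,0],[0,0,0.5,0,0,0],[0,0,0.5,0,0,0]]

```text
time: 9.95
tool_pos: [525.3, -271.0, 36.6]
tcp_rot: [180.0, 0.0, 94.3]
ft_force: [-1.5, 0.2, 1.6]
finger_gap: 34.0
grip_force: 27.1
```

play_rows:
  motion:
    - [[0,0,0.1,0,0,0],[0,0,0.1,0,0,0],[0,0,0.1,0,0,0]]

```text
time: 10.25
tool_pos: [525.3, -271.1, 36.5]
tcp_rot: [180.0, 0.0, 94.3]
ft_force: [-5.7, 2.4, 8.7]
finger_gap: 33.6
grip_force: 28.5
```

It's touching the floor (8.7 N). Opening and rising.

play_rows:
  motion:
    - [[0,0,0,0,0,0],[0,0,0,0,0,0],[0,0,0,0,0,0],[0,0,0,0,0,0],[0,0,0,0,0,0]]
  jaw: 1

```text
time: 10.75
tool_pos: [525.2, -270.9, 35.2]
tcp_rot: [-180.0, -0.0, 94.3]
ft_force: [-0.1, 0.7, 0.9]
finger_gap: 85.0
grip_force: 0.0
```

play_rows:
  motion:
    - [[0,0,-2,0,0,0],[0,0,-5,0,0,0],[0,0,-9,0,0,0],[0,0,-13,0,0,0],[0,0,-17,0,0,0]]

```text
time: 11.25
tool_pos: [525.0, -270.7, 206.7]
tcp_rot: [-180.0, -0.0, 94.3]
ft_force: [1.5, 0.2, -0.4]
finger_gap: 85.7
grip_force: 0.0
```

play_rows:
  motion:
    - [[0,-3,0,0,0,0],[0,-6,0,0,0,0],[0,-9,0,0,0,0],[0,-10,0,0,0,0],[0,-10,0,0,0,0]]

```text
time: 11.75
tool_pos: [424.9, -278.7, 205.5]
tcp_rot: [180.0, 0.0, 94.2]
ft_force: [0.4, 0.8, 0.3]
finger_gap: 85.5
grip_force: 0.0
```

```bash
python3 - <<'E'
from bench import optics;from u import *
g=lambda im:np.uint8(255*(im/255.)**.45)
c=optics.snapshot("side");a=cv2.resize(g(c["pixels"][90:290,160:420]),None,fx=2.9,fy=2.9)
for z in(4,45): print(proj(c,(525,-271,z)))
cv2.imwrite("pics/h.png",a[:,:,::-1])
E
```

```text
[353.66943368 168.92401194]
[355.99049977 155.79938944]
```

View pics/h.png

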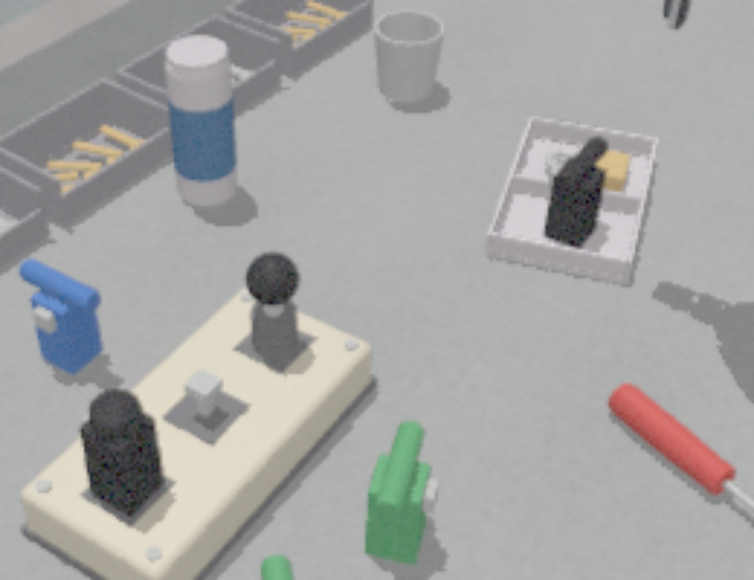

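The handle stands upright in the empty bay at crop (573,205), the dome is still clipped at (120,450), and the gripper is clear. Handing in.

```bash
python3 -c "
from bench import job
print(job.hand_in())"
```

```text
the job is handed in; nothing more can be done
None
```

The job is handed in, with no verdict returned: in the last picture the T-handle stands upright in the empty bay, the domed handle is still clipped on, and the gripper is clear, about 12 s into the 38 s limit.

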